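Slide the loaded parts tray from the bench across the gap onto the tool trolley

ROBOT

A 6-joint arm with a two-finger parallel gripper is mounted at the origin on the work surface. World frame = base frame: x ahead of the robot, y to its left, z up, the work surface at z = 0. Lengths are in m, angles in rad, forces in N, time in s.
With the tool pointing down it reaches from about 0.275 to 0.725 m from the base axis. Payload 5.6 kg.
Tool frame: the origin (TCP) lies at the very end of the fingers, on their centre line; the grasp point (between the pads) lies 19 mm behind it; z points along the fingers, y is the direction in which the jaws open and shut (so a half turn about z gives the same grasp; the last joint's range is limited). The gripper opens to 85 mm and grips with 20 to 120 N. Pads are 22 mm wide; open, the fingers measure 114 mm over their backs; the gripper's body (76 mm by 85 mm) begins 54 mm behind the grasp point. The pads swing forward as they close: fully open they stand 13 mm farther back than shut.
Start: joints at [1.634, 0.255, 0.108, 0, -1.424, -0.285], TCP at [0.121, 0.537, 0.231] pointing down, gripper open.
Joint ranges: [-2.95, 2.95], [-1.21, 1.97], [-1.09, 1.5], [-2.87, 1.71], [-2.94, -0.07], [-3.05, 3.05]. Speed limits (rad/s): [2.57, 2.57, 3.14, 3.14, 3.14, 3.14].

INTERFACE

Orientations are given as a unit quaternion [x, y, z, w].
In Python, from cell import arm, cams, order, spotter gives the robot as it stands.
- The arm moves only by the tool arm_command, never from a script. Its argument "rows" is one flat list of numbers, 7 for each row, row after row: the shift along the world's x, y, z in cm, then the turn, a rotation vector about the world's x, y, z in rad, then the finger opening in cm, from 0 to 8.54. A call has 1 to 8 rows; each row is the pose to reach, as a shift and turn from the pose measured when the call began; what a row does not reach only later rows make up. A row lasts 1/10 s, in which the tool goes at most 50 mm and 8.59 degrees, less where a joint would pass 70% of its speed; a pose out of reach is approached as far as the arm can. A call with a gripper value outside its range is refused whole. The fingers move at their own pace and stop on an object; "force" is the grip in N (left out, the last holds). Time passes only in rows, so rows that repeat a pose let the fingers close. It gives the time, the measured TCP pose, the force and the opening at its end, in the units of the state.
- arm.read_state(): the state, without advancing time (a new reading comes with each control period).
- cams.capture(name): name is "scene" or "top" or "wrist"; returns (picture, depth): 384x512x3 uint8, blue, green, red; 384x512 float32, m along the optical axis (not along the pixel's ray), 0 where there is no reading.
- cams.calibration(name): a dict with "K" (3x3 intrinsics, pixels), "cam_to_world" (4x4, takes a point from camera to world coordinates). Camera axes: x right, y down, z forward; pixel columns grow to the right and rows downward; lengths in m; the calibration is good to about 2 mm. The wrist camera is an equidistant fisheye: a pixel r from the principal point sees the ray r / f radians off the axis. A picture is of the moment at which its call begins: read the wrist's pose just before it. calibration takes no time and is no camera call; for the wrist camera it gives the pose at the moment of the call.
- order.hand_in(): hands the job in, once; it reports no verdict.
Trained networks look in the newest picture that a camera, given by its name, has taken for a name from the list of things; names that differ only in an ending like _2 or _b are one class to them, and where a whole thing is asked for, a point or a joint stands for the part that bears it (a point fixed in the world has none). Each returns a list of dicts, best first, with "p" (0 to 1); they miss things now and then, are a little off and sometimes report something else, mostly with a low value. They report only what shows in the picture. A call takes as long as a camera call.
- spotter.find_in(camera, thing): "location" ([x, y, z] in m, in world coordinates, good to about 4 mm: the middle of the surface that is visible of it).
The state is a dict: "time": time; "joint_positions": joint angles; "dq": joint speeds; "joint_efforts": joint torques, N m; "tcp_pos": TCP position; "tcp_rot": TCP orientation; "wrist_force": force on the tool from outside, world axes, zero at the start; "wrist_torque": the same for the moment, N m; "opening": finger opening in m.
Only numpy, scipy, OpenCV 4.12 (cv2) and the standard library are available. Lean on these libraries where they do the work, as an engineer would, in place of code of your own. Each camera call takes 0.05 s, during which the arm holds its last target.

TASK

Slide the blue parts tray off the bench, across the open gap, until all of it rests on the trolley's wooden top, square to it; keep the tray level all the way: it must not be lifted, and neither end may dip into the gap. Before the tray leaves the bench, stand the fallen oil can upright on the trolley top, clear of where the tray is going, and shift the heavy flange to the very middle of the tray so that the weight is balanced. At the end the can is still standing beside the tray, the flange is still in the tray's middle, and the other things have been left where they were.

Things in the scene. Friction and masses are not known exactly. Their poses are not given: they have to be found in the camera images.
- tray: Blue open plastic tray on the bench, 200 x 130 mm over its rim (rim 3 mm out, 25 to 32 mm up), underside 194 x 124 mm, 32 mm high, walls and floor 4 mm thick, 0.22 kg, slippery. Origin: centre of the underside; x along its length towards the end nearer the gap (at first within 0.5 rad of world -y), z up. It sags if its loaded centre of gravity is over the gap with one end unsupported.
- tray_tail_left (a point): Corner of the tray's underside at its rear end (x = -97 mm, y = +62 mm of the tray).
- tray_tail_right (a point): Corner of the tray's underside at its rear end (x = -97 mm, y = -62 mm of the tray).
- flange: Heavy turned steel flange standing hub up, loose, in the tray: disc 60 mm in diameter and 18 mm thick, above it a hub 36 mm in diameter and 28 mm high (top at 46 mm), about 0.6 kg. Origin: centre of its underside, z up along the hub. Starts 52 to 60 mm ahead (+x) of the tray's middle.
- oil_can: Red oblong oil can, yellow label, black cap, about 0.32 kg, lying on the trolley where the tray must go. Body 44 (x) x 54 (y) x 118 mm (z), shoulder to 127 mm, cap 26 mm wide to 150 mm. Origin: centre of its base; z runs from base to cap (level at first, up when standing). Lying, its x points down: it is 44 mm high and 54 mm wide.
- trolley: Green tool trolley, fixed, right of the bench; flat wooden top 600 (x) x 420 mm (y), 1 to 3 mm lower than the bench top. Origin: centre of the upper face of the top. Its plain edge at y = +210 mm faces the bench; the other edges have a lip 8 mm wide, 10 mm high. The bench top (world z = 0) ends in a straight edge at world y = -0.12; the open gap between is 72 to 88 mm wide.
- drill_case: Bystander: dark steel drill case 85 x 60 x 32 mm on the trolley, at the end near the robot or at the far end. Origin: centre of its underside.
- paste_tin: Bystander: round aluminium tin with green lid, 71 mm in diameter, 57 mm high, on the trolley, at the other end from the drill case. Origin: centre of its underside.
- chuck_key: Bystander: steel T-handled chuck key lying on the bench beyond the tray, 150 mm long along its y (from -85 to +65 mm), crossbar 110 mm along its x at y = +52 mm, 18 mm high. Origin: middle of its shank, at bench height.
- gauge_case: Bystander: flat wooden gauge case 55 (x) x 170 (y) x 24 mm lying on the bench behind the tray's rear end, across its path. Origin: centre of its underside.

How it is judged:
On the way:
1. with the tray still wholly on the bench, the oil can stands upright on the trolley top, let go, and the flange sits in the middle of the tray (within 20 mm) (angle between oil_can's own z axis and vertical below 0.08 rad and z of oil_can in the frame of trolley between -0.004 and 0.004 m and x of oil_can in the frame of trolley between -0.28 and 0.28 m and y of oil_can in the frame of trolley between -0.19 and 0.19 m and contact force between oil_can and the fingers below 0.2 N and horizontal distance between flange and tray below 0.02 m and z of flange in the frame of tray below 0.007 m and angle between flange's own z axis and vertical below 0.05 rad and world y of tray above -0.03 m), for 0.2 s.
At the end, for the whole second after the job is handed in: Tray lies flat and wholly on the trolley top, long axis within 10 degrees of square to the trolley edge facing the bench; flange hub up in it, within 30 mm of its middle; oil can upright (4.5 degrees) on the trolley top beside the tray; all released and at rest (angle between oil_can's own z axis and vertical below 0.08 rad and z of oil_can in the frame of trolley between -0.004 and 0.004 m and x of oil_can in the frame of trolley between -0.28 and 0.28 m and y of oil_can in the frame of trolley between -0.19 and 0.19 m and contact force between oil_can and the fingers below 0.2 N and horizontal distance between flange and tray below 0.03 m and z of flange in the frame of tray below 0.007 m and angle between flange's own z axis and vertical below 0.05 rad and y of each of tray_tail_left, tray_tail_right in the frame of trolley below 0.21 m and y of tray in the frame of trolley above -0.11 m and x of tray in the frame of trolley between -0.225 and 0.225 m and angle between the x axis of tray and the y axis of trolley, either way round below 0.18 rad and angle between tray's own z axis and vertical below 0.03 rad and z of tray in the frame of trolley between -0.005 and 0.005 m and horizontal distance between oil_can and tray above 0.08 m and linear speed of each of tray, flange, oil_can below 0.02 m/s); the robot touches nothing.
It fails at once if the tray sags or tips (more than 6 degrees from level) (angle between tray's own z axis and vertical above 0.105 rad).
It fails at once if the tray is lifted (more than 15 mm off the bench) (height (world z) of tray above 0.015 m).
It fails at once if a bystander is moved (more than 20 mm) (distance of any of drill_case, paste_tin, chuck_key, gauge_case from where it was at the start of the episode above 0.02 m).
It also fails if it takes over 62 s, if anything falls off the work surface, if the arm or the gripper's body presses on something with over 40 N, if the wrist force passes 120 N, or if a joint passes its speed limit or range.

## Working session

There is one attempt and no reset: what is moved stays moved. The work goes in short steps, Python scripts to look and compute and a tool call to move; the robot and the scene stay as the last step left them, time stands still between calls to the robot, and variables do not carry over. Pictures are saved under pics/ and viewed, and the job is handed in when it is done.

Besides the shell and the picture viewer there is one more tool, called after ">>>" as name(argument=value, ...) on one line, values as JSON. arm_command: Moves the arm, as the interface text tells. Its arguments: {"type":"object","properties":{"rows":{"type":"array"},"force":{"type":"number"}},"required":["rows"]}

```bash
mkdir -p pics; ls; cat > h.py <<'E'
import numpy as np,cv2
from cell import arm,cams,order,spotter
def save(cam,fn):
    p,d=cams.capture(cam); cv2.imwrite('pics/'+fn,p); np.savez('pics/'+fn+'.npz',p=p,d=d); return p,d
def cloud(cam,d):
    c=cams.calibration(cam);K=np.array(c['K']);T=np.array(c['cam_to_world'])
    v,u=np.mgrid[:d.shape[0],:d.shape[1]]
    P=np.stack([(u-K[0,2])/K[0,0]*d,(v-K[1,2])/K[1,1]*d,d],-1)
    W=P@T[:3,:3].T+T[:3,3]; W[d<=0]=np.nan
    return W
E
python3 - <<'E'
from h import *
s=arm.read_state();print({k:np.round(v,3) for k,v in s.items()})
for c in ['scene','top']:
    p,d=save(c,c+'0.png')
    for t in ['tray','flange','oil_can','drill_case','paste_tin','chuck_key','gauge_case','trolley']:
        r=spotter.find_in(c,t); print(c,t,[(np.round(x['location'],3),round(x['p'],2)) for x in r[:2]])
E
```

```text
pics
{'time': np.float64(0.0), 'joint_positions': array([ 1.634,  0.256,  0.107, -0.   , -1.424, -0.285]), 'dq': array([-0.   ,  0.   , -0.001, -0.   , -0.002,  0.   ]), 'joint_efforts': array([ 0.0000e+00, -3.8663e+01,  2.3794e+01,  5.3650e+00, -6.0000e-03,
        0.0000e+00]), 'tcp_pos': array([0.121, 0.536, 0.23 ]), 'tcp_rot': array([ 0.994, -0.111, -0.   ,  0.001]), 'wrist_force': array([-0.269,  0.681,  0.423]), 'wrist_torque': array([-0.058,  0.052, -0.023]), 'opening': np.float64(0.085)}
scene tray [(array([0.523, 0.103, 0.004]), 0.58)]
scene flange [(array([0.559, 0.024, 0.02 ]), 0.73), (array([ 0.729, -0.321,  0.052]), 0.72)]
scene oil_can [(array([ 0.552, -0.384,  0.046]), 0.56)]
scene drill_case [(array([ 0.339, -0.385,  0.029]), 0.77)]
scene paste_tin [(array([ 0.729, -0.327,  0.055]), 0.78)]
scene chuck_key [(array([0.742, 0.109, 0.015]), 0.55)]
scene gauge_case [(array([0.538, 0.413, 0.022]), 0.89), (array([0.559, 0.024, 0.019]), 0.32)]
scene trolley [(array([ 0.629, -0.451, -0.003]), 0.92)]
top tray [(array([0.527, 0.101, 0.009]), 0.93)]
top flange [(array([0.542, 0.026, 0.024]), 0.76), (array([0.521, 0.41 , 0.026]), 0.65)]
top oil_can [(array([ 0.533, -0.377,  0.045]), 0.97)]
top drill_case [(array([ 0.328, -0.378,  0.029]), 0.79)]
top paste_tin [(array([ 0.711, -0.317,  0.052]), 0.87)]
top chuck_key [(array([0.739, 0.108, 0.018]), 0.69), (array([0.528, 0.099, 0.007]), 0.36)]
top gauge_case [(array([0.52 , 0.412, 0.025]), 0.75)]
top trolley [(array([ 0.507, -0.411, -0.001]), 0.7), (array([0.528, 0.099, 0.006]), 0.32)]
```

View pics/top0.png

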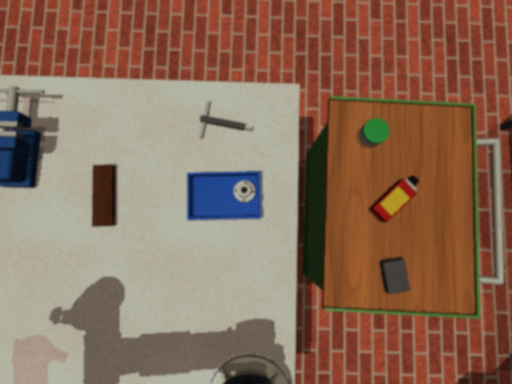

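View pics/scene0.png

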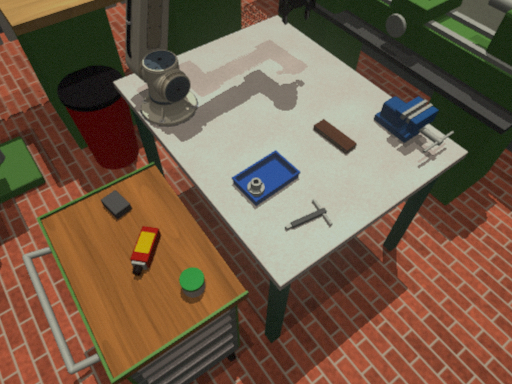

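```bash
python3 - <<'E'
from h import *
z=np.load('pics/top0.png.npz');p=z['p'];d=z['d']
W=cloud('top',d);b,g,r=[p[...,i].astype(int) for i in range(3)]
print(np.round(cams.calibration('top')['cam_to_world'],3))
hsv=cv2.cvtColor(p,cv2.COLOR_BGR2HSV)
def rect(m,name):
    n,l,st,_=cv2.connectedComponentsWithStats(m.astype(np.uint8));
    if n<2: print(name,'none');return
    k=1+np.argmax(st[1:,4]);mm=l==k
    P=W[mm][:,:2].astype(np.float32);print(name,st[k],cv2.minAreaRect(P),'z',np.nanpercentile(W[mm][:,2],[5,50,95]).round(4))
x,y,zz=W[...,0],W[...,1],W[...,2]
reg=lambda a,b_,c,e:(x>a)&(x<b_)&(y>c)&(y<e)
rect(reg(.4,.68,-.08,.25)&(zz>.025)&(zz<.037)&(hsv[...,1]>80)&(hsv[...,0]>95)&(hsv[...,0]<130),'trayrim')
rect(reg(.4,.68,-.08,.25)&(zz>.041)&(zz<.06),'hub')
rect(reg(.42,.65,-.5,-.25)&(zz>.02),'can')
rect(reg(.42,.65,-.5,-.25)&(zz>.036),'cantop')
rect(reg(.25,.42,-.5,-.25)&(zz>.02),'drill')
rect(reg(.62,.85,-.5,-.2)&(zz>.03),'tin')
rect(reg(.3,.65,.3,.55)&(zz>.015)&(zz<.035),'gauge')
rect(reg(.65,.85,-.02,.25)&(zz>.006)&(zz<.035),'key')
rect(reg(.2,.85,-.7,-.17)&(abs(zz+.002)<.006),'trolleytop')
for xx in (.35,.45,.65,.8):
    m=(abs(x-xx)<.01)&(y<-.1)&(y>-.24); 
    ys=np.sort(y[m&(zz>-.02)]); i=np.argmax(np.diff(ys));print(xx,'gap',ys[i],ys[i+1])
m=reg(.42,.47,-.3,-.22);print('trolley z',np.nanmedian(zz[m]));m=reg(.3,.4,-.1,.2);print('bench z',np.nanmedian(zz[m]))
E
```

```text
[[ 0.029 -0.993  0.113  0.438]
 [-1.    -0.029 -0.003  0.001]
 [ 0.006 -0.113 -0.994  0.974]
 [ 0.     0.     0.     1.   ]]
trayrim [187 171  74  49 570] ((0.5321734547615051, 0.08656157553195953), (0.12809616327285767, 0.19925343990325928), 3.013503074645996) z [0.0284 0.0315 0.0344]
hub [238 184  13  13 141] ((0.5452409386634827, 0.03098851442337036), (0.03267647325992584, 0.03212627395987511), 2.3326401710510254) z [0.0468 0.0496 0.052 ]
can [ 371  176   48   47 1059] ((0.5416531562805176, -0.3869117796421051), (0.05408492684364319, 0.15064474940299988), 44.584537506103516) z [0.0279 0.0411 0.044 ]
cantop [374 179  43  43 890] ((0.5332978963851929, -0.3784584403038025), (0.05322743207216263, 0.12575861811637878), 45.158992767333984) z [0.0381 0.0415 0.0442]
drill [382 259  28  35 751] ((0.3286460041999817, -0.3808361887931824), (0.08504840731620789, 0.06262087821960449), 10.140575408935547) z [0.0253 0.0294 0.0323]
tin [362 118  28  27 576] ((0.7172940969467163, -0.32281625270843506), (0.06888871639966965, 0.07024388760328293), 46.5062370300293) z [0.0386 0.0541 0.0568]
gauge [  92  165   22   62 1313] ((0.5227513909339905, 0.41941365599632263), (0.16955816745758057, 0.05852098762989044), 4.186496257781982) z [0.0193 0.0235 0.0262]
key [199 101  54  38 461] ((0.722467839717865, 0.10431820154190063), (0.15157407522201538, 0.10429209470748901), 60.527339935302734) z [0.0088 0.0158 0.0194]
trolleytop [  323    99   155   217 28164] ((0.5238603353500366, -0.4072413444519043), (0.416849821805954, 0.5948090553283691), 88.66765594482422) z [-0.0053 -0.0025  0.0005]
0.35 gap -0.19522476392415974 -0.11715188450077468
0.45 gap -0.19730606858491712 -0.11850035390231412
0.65 gap -0.2023907293560008 -0.11800009143551965
0.8 gap -0.2053369930915102 -0.11889601019561903
trolley z -0.002437036859936459
bench z -0.0002834437306321602
```

>>> arm_command(rows=[42.4, -50.5, -11, 0, 0, -0.563, 5, 42.4, -50.5, -11, 0, 0, -0.563, 5, 42.4, -50.5, -11, 0, 0, -0.563, 5, 42.4, -50.5, -11, 0, 0, -0.563, 5, 42.4, -50.5, -11, 0, 0, -0.563, 5, 42.4, -50.5, -11, 0, 0, -0.563, 5, 42.4, -50.5, -11, 0, 0, -0.563, 5, 42.4, -50.5, -11, 0, 0, -0.563, 5])

```text
time: 1.7
tcp_pos: [0.3756, 0.2327, 0.1656]
tcp_rot: [0.924, -0.382, 0.0, -0.001]
wrist_force: [1.5, 0.5, 0.5]
opening: 0.0506
```

>>> arm_command(rows=[16.9, -20.2, -4.5, 0, 0, 0, 5, 16.9, -20.2, -4.5, 0, 0, 0, 5, 16.9, -20.2, -4.5, 0, 0, 0, 5, 16.9, -20.2, -4.5, 0, 0, 0, 5, 16.9, -20.2, -4.5, 0, 0, 0, 5, 16.9, -20.2, -4.5, 0, 0, 0, 5, 16.9, -20.2, -4.5, 0, 0, 0, 5])

```text
time: 2.4
tcp_pos: [0.5455, 0.0284, 0.1194]
tcp_rot: [0.923, -0.384, -0.0, 0.0]
wrist_force: [-0.6, 0.9, -0.0]
opening: 0.0499
```

```bash
python3 - <<'E'
from h import *
s=arm.read_state();print({k:np.round(v,3) for k,v in s.items()})
p,d=save('wrist','w1.png'); c=cams.calibration('wrist');print(c)
E
```

```text
{'time': np.float64(2.4), 'joint_positions': array([ 0.338,  0.308, -0.11 , -0.   , -1.153,  0.445]), 'dq': array([ 0.057, -0.039, -0.024, -0.011, -0.005, -0.035]), 'joint_efforts': array([ -1.321, -38.841,  22.501,   5.161,   0.082,   0.357]), 'tcp_pos': array([0.545, 0.028, 0.119]), 'tcp_rot': array([ 0.923, -0.384, -0.   ,  0.   ]), 'wrist_force': array([-0.563,  0.888, -0.003]), 'wrist_torque': array([-0.003,  0.025, -0.039]), 'opening': np.float64(0.05)}
{'K': array([[297.31863964,   0.        , 258.27202312],
       [  0.        , 297.31863964, 190.3858929 ],
       [  0.        ,   0.        ,   1.        ]]), 'cam_to_world': array([[-7.07932376e-01, -6.72568642e-01, -2.15599566e-01,
         5.99171533e-01],
       [-7.06280179e-01,  6.74248016e-01,  2.15772846e-01,
        -2.53578465e-02],
       [ 2.45529870e-04,  3.05026284e-01, -9.52343901e-01,
         2.62794742e-01],
       [ 0.00000000e+00,  0.00000000e+00,  0.00000000e+00,
         1.00000000e+00]])}
```

View pics/w1.png

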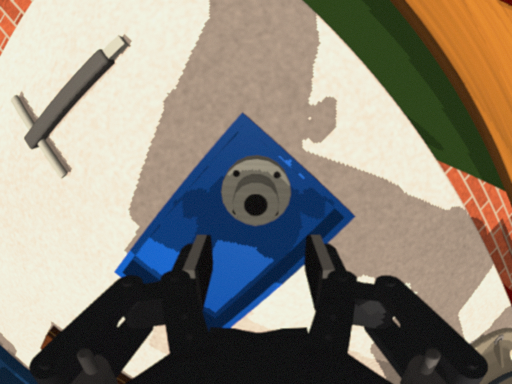

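```bash
cat >> h.py <<'E'
def wcloud(d,c):
    K=np.array(c['K']);T=np.array(c['cam_to_world'])
    v,u=np.mgrid[:d.shape[0],:d.shape[1]]
    a=(u-K[0,2])/K[0,0];b=(v-K[1,2])/K[1,1];th=np.hypot(a,b)+1e-9
    t=np.tan(th)/th
    P=np.stack([a*t*d,b*t*d,d],-1);W=P@T[:3,:3].T+T[:3,3];W[d<=0]=np.nan;return W
E
python3 - <<'E'
from h import *
d=np.load('pics/w1.png.npz')['d'];c=cams.calibration('wrist');W=wcloud(d,c)
m=(W[...,2]>.042)&(W[...,2]<.058)&(np.hypot(W[...,0]-.545,W[...,1]-.03)<.035)
print(m.sum(),cv2.minEnclosingCircle(W[m][:,:2].astype(np.float32)),np.nanmedian(W[m][:,2]))
E
```

```text
1691 ((0.544863224029541, 0.031882476061582565), 0.018089743331074715) 0.05087848976320544
```

>>> arm_command(rows=[0, 0.3, -5, 0, 0, 0, 5, 0, 0.3, -9.3, 0, 0, 0, 5, 0, 0.3, -9.3, 0, 0, 0, 5, 0, 0.3, -9.3, 0, 0, 0, 5, 0, 0.3, -9.3, 0, 0, 0, 3, 0, 0.3, -9.3, 0, 0, 0, 3, 0, 0.3, -9.3, 0, 0, 0, 3, 0, 0.3, -9.3, 0, 0, 0, 3], force=50)

```text
time: 3.25
tcp_pos: [0.5464, 0.0333, 0.0299]
tcp_rot: [0.924, -0.383, 0.002, -0.002]
wrist_force: [-2.5, 0.3, 5.9]
opening: 0.0342
```

>>> arm_command(rows=[0, 0, 0.8, 0, 0, 0, 2.5, 0, 0, 1.2, 0, 0, 0, 2.5, 0, 0, 1.2, 0, 0, 0, 2.5])

```text
time: 3.55
tcp_pos: [0.5468, 0.0335, 0.0429]
tcp_rot: [0.924, -0.383, 0.002, -0.002]
wrist_force: [0.7, 0.3, -6.2]
opening: 0.0342
```

```bash
python3 - <<'E'
from h import *
p,d=save('wrist','w2.png')
E
```

```text
(no output)
```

View pics/w2.png

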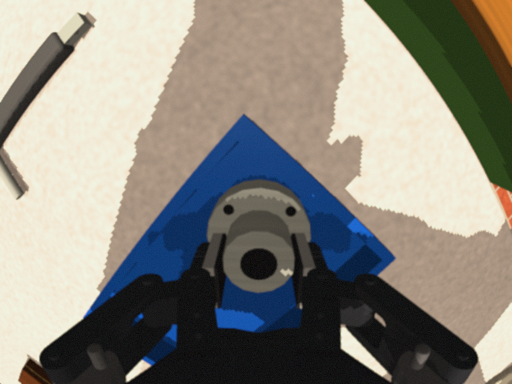

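>>> arm_command(rows=[-0.7, 2.6, 0, 0, 0, 0, 2.5, -1.4, 5.3, 0, 0, 0, 0, 2.5, -1.4, 5.3, 0, 0, 0, 0, 2.5, -1.4, 5.3, 0, 0, 0, 0, 2.5])

```text
time: 4.0
tcp_pos: [0.5318, 0.0867, 0.0418]
tcp_rot: [0.924, -0.383, 0.001, -0.001]
wrist_force: [-0.2, -0.6, -6.7]
opening: 0.0344
```

```bash
cat > t.py <<'E'
from h import *
import sys
p,d=save('top',sys.argv[1]);W=cloud('top',d)
hsv=cv2.cvtColor(p,cv2.COLOR_BGR2HSV);x,y,zz=W[...,0],W[...,1],W[...,2]
m=(x>.4)&(x<.68)&(y>-.56)&(y<.25)&(zz>.022)&(zz<.038)&(hsv[...,1]>80)&(hsv[...,0]>95)&(hsv[...,0]<130)
P=W[m][:,:2].astype(np.float32);print('tray',m.sum(),cv2.minAreaRect(P))
m=(x>.48)&(x<.6)&(y>-.56)&(y<.25)&(zz>.041)&(zz<.06)&(hsv[...,1]<80)&(hsv[...,2]>60)
m=cv2.morphologyEx(m.astype(np.uint8),cv2.MORPH_OPEN,np.ones((3,3)))>0
if m.any(): print('hub',m.sum(),cv2.minEnclosingCircle(W[m][:,:2].astype(np.float32)))
E
python3 t.py top2.png
```

```text
tray 318 ((0.5315759181976318, 0.08523217588663101), (0.1265009045600891, 0.1958818882703781), 2.7230780124664307)
```

View pics/top2.png

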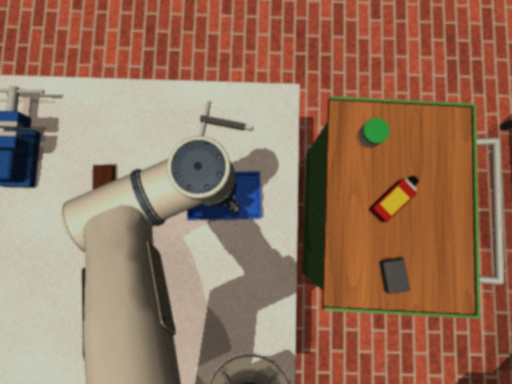

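>>> arm_command(rows=[0, 0, -0.8, 0, 0, 0, 2.5, 0, 0, -1.3, 0, 0, 0, 2.5, 0, 0, -1.3, 0, 0, 0, 2.5, 0, 0, -1.3, 0, 0, 0, 5, 0, 0, -1.3, 0, 0, 0, 5, 0, 0, -1.3, 0, 0, 0, 5, 0, 0, 4, 0, 0, 0, 5, 0, 0, 9, 0, 0, 0, 5])

```text
time: 4.85
tcp_pos: [0.531, 0.0856, 0.1289]
tcp_rot: [0.924, -0.383, 0.0, 0.0]
wrist_force: [2.3, 0.3, 0.2]
opening: 0.0499
```

>>> arm_command(rows=[1.8, -48, 1, 0, 0, 0, 8.5, 1.8, -48, 1, 0, 0, 0, 8.5, 1.8, -48, 1, 0, 0, 0, 8.5, 1.8, -48, 1, 0, 0, 0, 8.5, 1.8, -48, 1, 0, 0, 0, 8.5, 1.8, -48, 1, 0, 0, 0, 8.5, 1.8, -48, 1, 0, 0, 0, 8.5, 1.8, -48, 1, 0, 0, 0, 8.5])

```text
time: 5.65
tcp_pos: [0.546, -0.3157, 0.1373]
tcp_rot: [0.924, -0.383, 0.0, 0.0]
wrist_force: [1.2, 0.6, 0.7]
opening: 0.0848
```

```bash
python3 t.py top3.png
```

```text
tray 591 ((0.5322854518890381, 0.08665405958890915), (0.12825390696525574, 0.19971536099910736), 2.993541717529297)
hub 126 ((0.5328332185745239, 0.08443441987037659), 0.01752297393977642)
```

Flange is 2 mm from the tray centre, tray unmoved. Continue to above the can.

>>> arm_command(rows=[0.3, -7.8, 0, 0, 0, 0, 8.5, 0.3, -7.8, 0, 0, 0, 0, 8.5, 0.3, -7.8, 0, 0, 0, 0, 8.5])

```text
time: 6.0
tcp_pos: [0.5468, -0.4051, 0.1353]
tcp_rot: [0.922, -0.387, -0.0, 0.002]
wrist_force: [0.1, -0.3, -1.4]
opening: 0.0852
```

```bash
python3 - <<'E'
from h import *
s=arm.read_state();print(np.round(s['joint_positions'],3),s['tcp_pos'])
c=cams.calibration('wrist');p,d=save('wrist','w3.png');W=wcloud(d,c)
x,y,z=W[...,0],W[...,1],W[...,2]
for lo in (.015,.034):
    m=(x>.43)&(x<.66)&(y>-.52)&(y<-.27)&(z>lo)&(z<.05)
    hsv=cv2.cvtColor(p,cv2.COLOR_BGR2HSV); m&=(hsv[...,1]>60)
    m=cv2.morphologyEx(m.astype(np.uint8),cv2.MORPH_OPEN,np.ones((3,3)))>0
    r=cv2.minAreaRect(W[m][:,:2].astype(np.float32));print(m.sum(),r,np.nanpercentile(z[m],[5,50,95]),cv2.boxPoints(r))
E
```

```text
[-0.406  0.552  0.313  0.005 -1.332  1.181] [ 0.5467981  -0.40507077  0.13532634]
7383 ((0.5423319339752197, -0.3885188698768616), (0.054686564952135086, 0.14900662004947662), 44.569026947021484) [0.04039837 0.04230118 0.04345675] [[ 0.4705684  -0.35463095]
 [ 0.5751365  -0.46078408]
 [ 0.61409545 -0.4224068 ]
 [ 0.5095274  -0.31625366]]
7337 ((0.5310304760932922, -0.3771219551563263), (0.054707080125808716, 0.11680355668067932), 44.410621643066406) [0.04055106 0.04230713 0.04345816] [[ 0.47062135 -0.35454494]
 [ 0.55235994 -0.43798274]
 [ 0.5914396  -0.39969897]
 [ 0.509701   -0.31626117]]
```

View pics/w3.png

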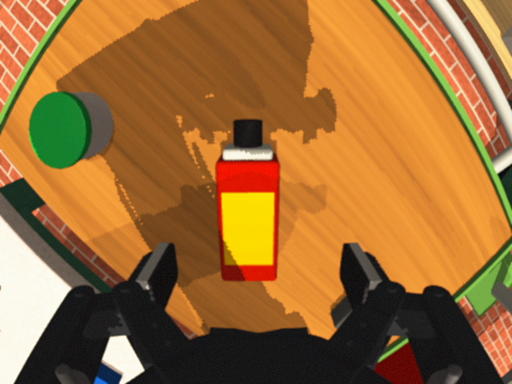

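>>> arm_command(rows=[0.3, 0.9, -4.5, 0, 0, 0, 8.5, 0.3, 0.9, -9, 0, 0, 0, 8.5, 0.3, 0.9, -13, 0, 0, 0, 8.5, 0.3, 0.9, -13, 0, 0, 0, 8.5, 0.3, 0.9, -13, 0, 0, 0, 4.5, 0.3, 0.9, -13, 0, 0, 0, 4.5, 0.3, 0.9, -13, 0, 0, 0, 4.5, 0.3, 0.9, -13, 0, 0, 0, 4.5], force=60)

```text
time: 6.85
tcp_pos: [0.5524, -0.3952, 0.0094]
tcp_rot: [0.922, -0.386, 0.003, 0.002]
wrist_force: [-0.1, 0.7, 6.5]
opening: 0.0528
```

>>> arm_command(rows=[0, 0, 4, 0, 0, 0, 4.5, 0, 0, 8, 0, 0, 0, 4.5, -1, 1, 12, -0.1, -0.1, 0, 4.5, -2, 2, 14, -0.2, -0.2, 0, 4.5, -3, 3, 14, -0.3, -0.3, 0, 4.5, -4, 4, 14, -0.4, -0.4, 0, 4.5, -5, 5, 14, -0.5, -0.5, 0, 4.5, -5, 5, 14, -0.56, -0.55, 0, 4.5])

```text
time: 7.65
tcp_pos: [0.5115, -0.4075, 0.1861]
tcp_rot: [0.865, -0.387, 0.279, 0.155]
wrist_force: [0.6, -2.8, 0.0]
opening: 0.0532
```

```bash
python3 - <<'E'
from h import *
s=arm.read_state();print(np.round(s['joint_positions'],3),s['tcp_pos'])
p,d=save('scene','s1.png')
from scipy.spatial.transform import Rotation as R
print(R.from_quat(s['tcp_rot']).as_matrix().round(3))
E
```

```text
[-0.365  0.119 -0.667  1.016 -0.389  0.211] [ 0.51150901 -0.40746512  0.18610975]
[[ 0.544 -0.756  0.364]
 [-0.583 -0.653 -0.484]
 [ 0.603  0.051 -0.796]]
```

View pics/s1.png

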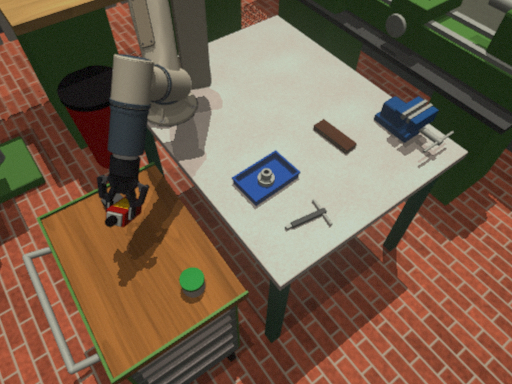

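```bash
cat > kin.py <<'E'
import numpy as np
from scipy.spatial.transform import Rotation as R
from scipy.optimize import least_squares
J=np.array([[1.634,.256,.107,0,-1.424,-.285],[.338,.308,-.11,0,-1.153,.445],[-.406,.552,.313,.005,-1.332,1.181],[-.365,.119,-.667,1.016,-.389,.211]])
Pm=np.array([[.121,.536,.230],[.5453,.0283,.1194],[.5468,-.40507,.13533],[.51151,-.40747,.18611]])
# tool rest: z along x (forward)
def fk(q,g,s4=1,s6=1):
    a1,b,d1,L2,a3,L3,dt=g
    Rz=R.from_euler('z',q[0]);R2=R.from_euler('y',q[1]);R3=R.from_euler('y',q[1]-q[2])
    R4=Rz*R3*R.from_euler('x',s4*q[3]);R5=R4*R.from_euler('y',-q[4]);R6=R5*R.from_euler('x',s6*q[5])
    p=Rz.apply([a1,b,d1]+R2.apply([0,0,L2])+R3.apply([L3,0,a3]))+R5.apply([dt,0,0])
    return p,R6.as_matrix()
def pts(q,g,s4,s6):
    a1,b,d1,L2,a3,L3,dt=g
    Rz=R.from_euler('z',q[0]);R2=R.from_euler('y',q[1]);R3=R.from_euler('y',q[1]-q[2])
    s=np.array([a1,b,d1]);e=s+R2.apply([0,0,L2]);w=e+R3.apply([L3,0,a3])
    return Rz.apply(np.array([s,e,w]))
E
python3 - <<'E'
from kin import *
for s4 in(1,-1):
  for s6 in (1,-1):
    f=lambda g:np.concatenate([fk(q,g,s4,s6)[0]-p for q,p in zip(J,Pm)])
    best=min((least_squares(f,np.array([0,-.15,.3,.4,0,.35,.25])+.1*np.random.randn(7)) for _ in range(10)),key=lambda r:r.cost)
    print(s4,s6,best.x.round(3),np.abs(best.fun).max())
    print(fk(J[3],best.x,s4,s6)[1].round(3).tolist(), fk(J[0],best.x,s4,s6)[1].round(3).tolist())
E
python3 -c "
from kin import R
print(R.from_quat([.994,-.111,0,.001]).as_matrix().round(3).tolist())"
```

```text
1 1 [ 0.373 -0.173 -0.312  0.429  0.178  0.006  0.086] 0.059491069454084555
[[0.594, 0.794, 0.128], [0.118, 0.072, -0.99], [-0.796, 0.603, -0.051]] [[0.0, -0.94, -0.341], [-0.002, -0.341, 0.94], [-1.0, 0.001, -0.002]]
1 -1 [ 0.373 -0.173 -0.312  0.429  0.178  0.006  0.086] 0.059491069206647595
[[0.594, 0.672, 0.442], [0.118, 0.471, -0.874], [-0.796, 0.571, 0.2]] [[0.0, -0.976, 0.22], [-0.002, 0.22, 0.976], [-1.0, -0.001, -0.002]]
-1 1 [ 0.256 -0.143 -0.043  0.469  0.088  0.135  0.272] 0.037349799024859964
[[0.364, -0.187, 0.913], [-0.484, 0.799, 0.356], [-0.796, -0.571, 0.2]] [[0.0, -0.94, -0.341], [-0.002, -0.341, 0.94], [-1.0, 0.001, -0.002]]
-1 -1 [ 0.256 -0.143 -0.043  0.469  0.088  0.135  0.272] 0.037349797945659735
[[0.364, -0.544, 0.756], [-0.484, 0.583, 0.652], [-0.796, -0.603, -0.051]] [[0.0, -0.976, 0.22], [-0.002, 0.22, 0.976], [-1.0, -0.001, -0.002]]
[[0.975, -0.221, -0.0], [-0.221, -0.975, -0.002], [0.0, 0.002, -1.0]]
```

```bash
sed -i 's/a1,b,d1,L2,a3,L3,dt=g/a1,b,d1,L2,a3,L3,dt,Lx=g/; s/\[0,0,L2\]/[Lx,0,L2]/' kin.py
python3 - <<'E'
from kin import *
s4=s6=-1
f=lambda g:np.concatenate([fk(q,g,s4,s6)[0]-p for q,p in zip(J,Pm)])
rs=sorted((least_squares(f,np.array([0,-.15,.3,.4,0,.35,.25,0])+.1*np.random.randn(8)) for _ in range(20)),key=lambda r:r.cost)
for r in rs[:3]: print(r.x.round(3),r.fun.round(4))
f2=lambda g:np.concatenate([fk(q,g,s4,s6)[0]-p for q,p in zip(J,Pm)]+[0.003*np.array([g[0],g[1],g[4],g[7]])])
r=least_squares(f2,rs[0].x);print(r.x.round(3),r.fun.round(4))
E
```

```text
[ 0.164 -0.144 -0.026  0.467  0.098  0.159  0.266  0.071] [-0.0103 -0.0054 -0.0152  0.0294  0.0211  0.0368 -0.0094  0.0159 -0.0096
 -0.0254 -0.0243 -0.012 ]
[ 0.164 -0.144 -0.026  0.467  0.098  0.159  0.266  0.071] [-0.0103 -0.0054 -0.0152  0.0294  0.0211  0.0368 -0.0094  0.0159 -0.0096
 -0.0254 -0.0243 -0.012 ]
[ 0.164 -0.144 -0.026  0.467  0.098  0.159  0.266  0.071] [-0.0103 -0.0054 -0.0152  0.0294  0.0211  0.0368 -0.0094  0.0159 -0.0096
 -0.0254 -0.0243 -0.012 ]
[ 0.164 -0.144 -0.026  0.467  0.098  0.159  0.266  0.071] [-0.0103 -0.0054 -0.0151  0.0294  0.0211  0.0368 -0.0094  0.0159 -0.0096
 -0.0254 -0.0243 -0.012   0.0005 -0.0004  0.0003  0.0002]
```

```bash
cat > kin.py <<'E'
import numpy as np
from scipy.spatial.transform import Rotation as R
from scipy.optimize import least_squares
J=[[1.634,.256,.107,0,-1.424,-.285],[.338,.308,-.11,0,-1.153,.445],[-.406,.552,.313,.005,-1.332,1.181],[-.365,.119,-.667,1.016,-.389,.211]]
Pm=[[.121,.536,.230],[.5453,.0283,.1194],[.5468,-.40507,.13533],[.51151,-.40747,.18611]]
def chain(q,g):
    a1,b,d1,Lx,L2,L3,a3,oy,oz,dt,tz,by=g
    Rz=R.from_euler('z',q[0]);R2=R.from_euler('y',q[1]);R3=R.from_euler('y',q[1]-q[2])
    R4=R3*R.from_euler('x',-q[3]);R5=R4*R.from_euler('y',-q[4]);R6=R5*R.from_euler('x',-q[5])
    s=np.array([a1,b,d1]);e=s+R2.apply([Lx,0,L2]);w=e+R3.apply([L3,0,a3])+R4.apply([0,oy,oz]);t=w+R5.apply([dt,by,tz])
    M=(Rz*R6).as_matrix();T=np.stack([-M[:,1],-M[:,2],M[:,0]],1)
    return Rz.apply(np.array([s,e,w,t])),T
reg=np.array([1,.3,.2,1,.2,.2,1,.5,.5,.2,1,1])
def fit(J,Pm,lam=.002):
    f=lambda g:np.concatenate([chain(q,g)[0][3]-p for q,p in zip(J,Pm)]+[lam*reg*g])
    rs=[least_squares(f,np.array([0,-.1,.3,0,.4,.35,0,0,0,.25,0,0])+.05*np.random.randn(12)) for _ in range(6)]
    return min(rs,key=lambda r:r.cost)
E
python3 - <<'E'
from kin import *
r=fit(J,Pm);print(r.x.round(3));print(r.fun[:12].round(4))
for q in J: print(chain(q,r.x)[0].round(3).tolist())
E
```

```text
[-0.005 -0.004  0.158 -0.001  0.52   0.401 -0.    -0.12  -0.     0.371
  0.007 -0.03 ]
[-0.0002 -0.     -0.      0.0001 -0.0002  0.      0.      0.      0.
 -0.     -0.      0.    ]
[[0.004, -0.005, 0.158], [-0.004, 0.125, 0.661], [0.091, 0.528, 0.601], [0.121, 0.536, 0.23]]
[[-0.004, -0.005, 0.158], [0.144, 0.047, 0.654], [0.529, 0.054, 0.491], [0.545, 0.028, 0.119]]
[[-0.007, -0.001, 0.158], [0.243, -0.109, 0.601], [0.553, -0.373, 0.507], [0.547, -0.405, 0.135]]
[[-0.006, -0.002, 0.158], [0.05, -0.023, 0.675], [0.36, -0.21, 0.463], [0.512, -0.407, 0.186]]
```

```bash
cat >> kin.py <<'E'
def expand(h):
    d1,L2,L3,oy,dt=h
    return np.array([0,0,d1,0,L2,L3,0,oy,0,dt,0,0])
def fit5(J,Pm):
    f=lambda h:np.concatenate([chain(q,expand(h))[0][3]-p for q,p in zip(J,Pm)])
    return least_squares(f,[.16,.52,.4,-.15,.37])
G=expand(fit5(J,Pm).x)
lo=np.array([-2.95,-1.21,-1.09,-2.87,-2.94,-3.05])+.03;hi=np.array([2.95,1.97,1.5,1.71,-.07,3.05])-.03
def ik(p,T,seeds=12,q0=None,rng=np.random.default_rng(0)):
    sols=[]
    def f(q):
        c,M=chain(q,G);return np.concatenate([(c[3]-p)*5,(M-T).ravel()])
    for k in range(seeds):
        s=q0 if (k==0 and q0 is not None) else rng.uniform(lo,hi)
        if k: s[0]=rng.uniform(-1.8,1)
        r=least_squares(f,np.clip(s,lo+.001,hi-.001),bounds=(lo,hi),max_nfev=60)
        if r.cost<1e-6 and not any(np.abs(r.x-o).max()<.05 for o in sols): sols.append(r.x)
    return sols
E
cat > srch.py <<'E'
from kin import *
r=fit5(J,Pm);print(r.x.round(4),np.abs(r.fun).max())
for (cx,cy) in [(.41,-.28),(.64,-.45),(.43,-.5)]:
  for psi in np.arange(-180,180,30):
    z=np.array([np.cos(np.radians(psi)),np.sin(np.radians(psi)),0]);x=np.array([0,0,1.]);y=np.cross(z,x)
    T=np.stack([x,y,z],1);p=np.array([cx,cy,.083])+.011*z
    for q in ik(p,T,8):
        c=chain(q,G)[0]; print((cx,cy),psi,q.round(2),'elbow',c[1].round(2),'wrist',c[2].round(2))
E
time python3 srch.py
```

```text
[ 0.1481  0.5204  0.4007 -0.1544  0.362 ] 0.0002458756711073082
(0.41, -0.28) -180 [-0.17  1.2   0.43  0.24 -2.35 -1.4 ] elbow [ 0.48 -0.08  0.34] wrist [ 0.76 -0.28  0.08]
(0.41, -0.28) -150 [ 0.04  1.06 -0.03  0.53 -1.99 -1.33] elbow [0.45 0.02 0.4 ] wrist [ 0.71 -0.1   0.08]
(0.41, -0.28) -120 [ 0.22  0.91 -0.53  0.83 -1.66 -1.48] elbow [0.4  0.09 0.47] wrist [0.59 0.02 0.08]
(0.41, -0.28) -90 [ 0.27  0.81 -1.03  1.31 -1.5  -1.83] elbow [0.36 0.1  0.51] wrist [0.41 0.07 0.08]
(0.41, -0.28) -30 [-1.35  1.36 -1.04 -2.12 -2.09 -0.89] elbow [ 0.11 -0.5   0.26] wrist [ 0.11 -0.1   0.08]
(0.41, -0.28) 0 [-1.44  0.83 -0.61 -1.71 -1.55 -1.71] elbow [ 0.05 -0.38  0.5 ] wrist [ 0.06 -0.28  0.08]
(0.41, -0.28) 30 [-1.28  0.82 -0.19 -1.37 -1.69 -2.12] elbow [ 0.11 -0.36  0.5 ] wrist [ 0.11 -0.46  0.08]
(0.41, -0.28) 60 [-1.09  0.94  0.22 -1.17 -1.99 -2.33] elbow [ 0.19 -0.37  0.45] wrist [ 0.23 -0.58  0.08]
(0.41, -0.28) 90 [-0.89  1.08  0.59 -1.04 -2.32 -2.43] elbow [ 0.29 -0.36  0.39] wrist [ 0.41 -0.63  0.08]
(0.41, -0.28) 120 [-0.66  1.21  0.85 -0.86 -2.62 -2.36] elbow [ 0.38 -0.3   0.33]
[... 654 characters left out ...]
0.78 -0.5   0.08]
(0.43, -0.5) -150 [-0.3   1.16  0.16  0.91 -1.95 -1.13] elbow [ 0.46 -0.14  0.35] wrist [ 0.73 -0.32  0.08]
(0.43, -0.5) -120 [-0.25  0.94 -0.46  1.3  -1.62 -1.41] elbow [ 0.41 -0.1   0.45] wrist [ 0.61 -0.2   0.08]
(0.43, -0.5) -30 [-1.46  0.83 -0.55 -2.19 -1.46 -1.73] elbow [ 0.04 -0.38  0.5 ] wrist [ 0.13 -0.32  0.08]
(0.43, -0.5) 0 [-1.44  0.84 -0.09 -1.67 -1.5  -2.21] elbow [ 0.05 -0.38  0.5 ] wrist [ 0.08 -0.5   0.08]
(0.43, -0.5) 30 [-1.35  1.    0.41 -1.4  -1.82 -2.53] elbow [ 0.1  -0.43  0.43] wrist [ 0.13 -0.68  0.08]
(0.43, -0.5) 60 [-1.23  1.22  0.98 -1.37 -2.25 -2.83] elbow [ 0.16 -0.46  0.33] wrist [ 0.25 -0.8   0.08]
real	0m17.748s
user	0m18.273s
sys	0m0.107s
```

```bash
cat > plan.py <<'E'
from kin import *
from cell import arm
def Tof(psi):
    z=np.array([np.cos(np.radians(psi)),np.sin(np.radians(psi)),0]);x=np.array([0,0,1.]);return np.stack([x,np.cross(z,x),z],1)
def rows(q0,q1,n,st):
    p0=np.array(st['tcp_pos']);R0=R.from_quat(st['tcp_rot'])
    for k in range(1,n+1):
        q=q0+(q1-q0)*k/n;c,T=chain(q,G)
        dp=(c[3]-p0)*100;rv=(R.from_matrix(T)*R0.inv()).as_rotvec()
        base=c[3]-.011*T[:,2]-.085*T[:,0]
        print(dp.round(1).tolist(),rv.round(3).tolist(),'q',q.round(2).tolist(),'base',base.round(3).tolist(),'w',c[2].round(2).tolist())
E
python3 - <<'E'
from plan import *
s=arm.read_state();q0=np.array(s['joint_positions'])
c,T=chain(q0,G);print((c[3]-s['tcp_pos'])*1000,(T-R.from_quat(s['tcp_rot']).as_matrix()).round(3).max())
for psi in(-120,-105):
  T=Tof(psi);p=np.array([.425,-.485,.143])+.011*T[:,2]
  for q in ik(p,T,6,q0):
    print(psi,q.round(3),chain(q,G)[0].round(2).tolist())
    if psi==-120: rows(q0,q,14,s)
E
```

```text
[-0.16954066  0.11721574 -0.15151265] -0.0
-120 [-0.222  0.837 -0.493  1.277 -1.642 -1.34 ] [[0.0, 0.0, 0.15], [0.38, -0.08, 0.5], [0.6, -0.18, 0.14], [0.42, -0.49, 0.14]]
[-1.4, -1.4, -2.3] [0.001, 0.047, -0.119] q [-0.36, 0.17, -0.66, 1.05, -0.48, 0.09] base [0.453, -0.361, 0.124] w [0.4, -0.23, 0.46]
[-2.8, -2.7, -4.2] [-0.012, 0.088, -0.237] q [-0.35, 0.22, -0.65, 1.07, -0.57, -0.02] base [0.444, -0.37, 0.106] w [0.42, -0.23, 0.44]
[-4.2, -4.0, -5.8] [-0.038, 0.123, -0.352] q [-0.34, 0.27, -0.63, 1.08, -0.66, -0.13] base [0.436, -0.379, 0.09] w [0.44, -0.23, 0.42]
[-5.6, -5.1, -7.0] [-0.078, 0.149, -0.465] q [-0.33, 0.32, -0.62, 1.1, -0.74, -0.24] base [0.428, -0.389, 0.076] w [0.46, -0.23, 0.4]
[-7.0, -6.2, -7.8] [-0.13, 0.168, -0.572] q [-0.32, 0.37, -0.61, 1.12, -0.83, -0.35] base [0.421, -0.399, 0.065] w [0.48, -0.23, 0.38]
[-8.1, -7.1, -8.3] [-0.194, 0.177, -0.674] q [-0.31, 0.43, -0.59, 1.14, -0.92, -0.46] base [0.415, -0.41, 0.055] w [0.5, -0.23, 0.35]
[-9.2, -7.9, -8.5] [-0.268, 0.176, -0.768] q [-0.29, 0.48, -0.58, 1.15, -1.01, -0.57] base [0.41, -0.421, 0.048] w [0.52, 
[... 393 characters left out ...]
0.041] w [0.56, -0.21, 0.25]
[-10.9, -9.6, -6.9] [-0.645, 0.063, -1.046] q [-0.25, 0.68, -0.53, 1.22, -1.37, -1.01] base [0.405, -0.464, 0.043] w [0.57, -0.2, 0.23]
[-10.6, -9.5, -6.1] [-0.751, 0.005, -1.085] q [-0.24, 0.73, -0.52, 1.24, -1.46, -1.12] base [0.409, -0.472, 0.046] w [0.58, -0.2, 0.2]
[-10.1, -9.2, -5.3] [-0.857, -0.064, -1.11] q [-0.23, 0.79, -0.51, 1.26, -1.55, -1.23] base [0.416, -0.48, 0.051] w [0.59, -0.19, 0.17]
[-9.3, -8.7, -4.5] [-0.963, -0.145, -1.121] q [-0.22, 0.84, -0.49, 1.28, -1.64, -1.34] base [0.425, -0.485, 0.058] w [0.6, -0.18, 0.14]
-105 [-0.281  0.744 -0.753  1.59  -1.569 -1.496] [[0.0, 0.0, 0.15], [0.34, -0.1, 0.53], [0.52, -0.15, 0.14], [0.42, -0.5, 0.14]]
```

>>> arm_command(rows=[-1.4, -1.4, -1, 0, 0.047, -0.119, 4.5, -2.8, -2.7, -2, -0.012, 0.088, -0.237, 4.5, -4.2, -4, -3, -0.038, 0.123, -0.352, 4.5, -5.6, -5.1, -3.5, -0.078, 0.149, -0.465, 4.5, -7, -6.2, -4, -0.13, 0.168, -0.572, 4.5, -8.1, -7.1, -4.3, -0.194, 0.177, -0.674, 4.5, -9.2, -7.9, -4.4, -0.268, 0.176, -0.768, 4.5, -10, -8.6, -4.4, -0.352, 0.165, -0.854, 4.5])

```text
time: 8.5
tcp_pos: [0.4119, -0.4936, 0.1443]
tcp_rot: [-0.606, 0.641, -0.183, -0.433]
wrist_force: [0.4, -0.7, -2.7]
opening: 0.0531
```

```bash
python3 - <<'E'
from plan import *
s=arm.read_state();q0=np.array(s['joint_positions']);print(q0.round(3))
T=Tof(-120);p=np.array([.425,-.485,.153])+.011*T[:,2]
q=ik(p,T,1,q0)[0];print(q)
rows(q0,q,8,s)
E
```

```text
[-0.272  0.478 -0.528  1.12  -1.15  -0.594]
[-0.22184447  0.82063497 -0.49308622  1.27839412 -1.64643129 -1.32486376]
[-0.5, -0.3, -0.2] [-0.072, 0.008, -0.054] q [-0.27, 0.52, -0.52, 1.14, -1.21, -0.69] base [0.404, -0.44, 0.078] w [0.54, -0.22, 0.32]
[-0.8, -0.6, -0.2] [-0.148, 0.012, -0.101] q [-0.26, 0.56, -0.52, 1.16, -1.27, -0.78] base [0.403, -0.448, 0.074] w [0.56, -0.21, 0.3]
[-0.9, -0.8, -0.2] [-0.23, 0.013, -0.141] q [-0.25, 0.61, -0.51, 1.18, -1.34, -0.87] base [0.403, -0.455, 0.07] w [0.57, -0.21, 0.28]
[-0.9, -0.8, -0.0] [-0.316, 0.01, -0.172] q [-0.25, 0.65, -0.51, 1.2, -1.4, -0.96] base [0.405, -0.462, 0.068] w [0.57, -0.2, 0.25]
[-0.8, -0.8, 0.2] [-0.404, 0.003, -0.195] q [-0.24, 0.69, -0.51, 1.22, -1.46, -1.05] base [0.407, -0.469, 0.067] w [0.58, -0.2, 0.23]
[-0.4, -0.7, 0.4] [-0.495, -0.008, -0.209] q [-0.23, 0.74, -0.5, 1.24, -1.52, -1.14] base [0.412, -0.475, 0.066] w [0.59, -0.19, 0.2]
[0.1, -0.5, 0.6] [-0.587, -0.024, -0.215] q [-0.23, 0.78, -0.5, 1.26, -1.58, -1.23] base [0.418, -0.481, 0.067] w [0.6, -0.19, 0.18]
[0.8, -0.1, 0.9] [-0.68, -0.045, -0.212] q [-0.22, 0.82, -0.49, 1.28, -1.65, -1.32] base [0.425, -0.485, 0.068] w [0.6, -0.18, 0.15]
```

>>> arm_command(rows=[-0.5, -0.3, 0, -0.08, 0.008, -0.05, 4.5, -0.8, -0.6, 0, -0.16, 0.012, -0.1, 4.5, -0.9, -0.8, 0, -0.25, 0.013, -0.14, 4.5, -0.9, -0.8, 0, -0.34, 0.01, -0.172, 4.5, -0.8, -0.8, 0.2, -0.45, 0.003, -0.2, 4.5, 0.1, -0.5, 0.6, -0.587, -0.024, -0.215, 4.5, 0.8, -0.1, 0.9, -0.68, -0.045, -0.212, 4.5, 0.8, -0.1, 0.9, -0.68, -0.045, -0.212, 4.5])

```text
time: 9.3
tcp_pos: [0.4202, -0.494, 0.1512]
tcp_rot: [0.354, -0.612, 0.352, 0.614]
wrist_force: [-0.3, 0.0, -1.8]
opening: 0.0529
```

```bash
python3 - <<'E'
from plan import *
from h import save
s=arm.read_state();q0=np.array(s['joint_positions']);print(q0.round(3),s['tcp_pos'].round(4))
T=R.from_quat(s['tcp_rot']).as_matrix();print(T.round(3))
print((R.from_matrix(Tof(-120))*R.from_matrix(T).inv()).as_rotvec().round(3))
save('scene','s2.png');save('top','top4.png')
E
```

```text
[-0.22   0.825 -0.49   1.275 -1.647 -1.322] [ 0.4202 -0.494   0.1512]
[[ 0.004 -0.865 -0.501]
 [-0.002  0.501 -0.865]
 [ 1.     0.004  0.   ]]
[-0.002 -0.004  0.002]
```

View pics/s2.png

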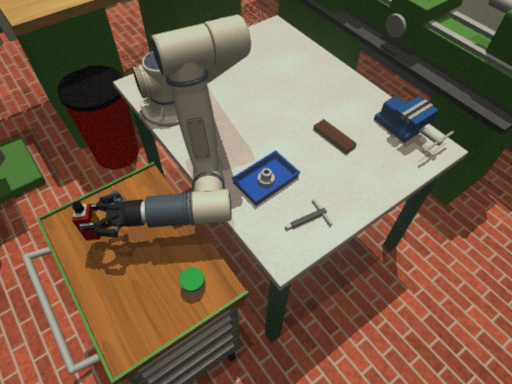

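View pics/top4.png

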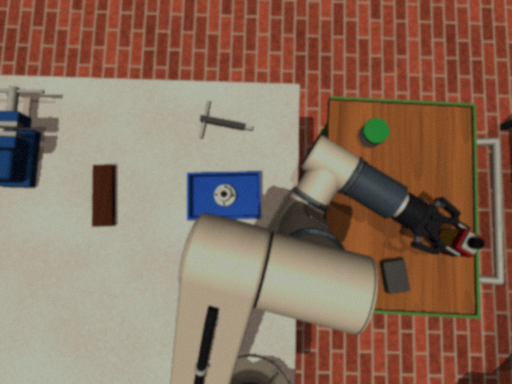

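```bash
python3 - <<'E'
from plan import *
s=arm.read_state();q0=np.array(s['joint_positions'])
T=Tof(-120);q=ik(np.array([.4202,-.494,.083]),T,1,q0)[0];c=chain(q,G)[0];print(q.round(3))
Rz=R.from_euler('z',q[0]);R4=Rz*R.from_euler('y',q[1]-q[2])*R.from_euler('x',-q[3])
print(c.round(3), (c[2]-R4.apply([0,G[7],0])).round(3))
# can bottom estimate from scene depth
E
```

```text
[-0.219  0.937 -0.481  1.269 -1.617 -1.425]
[[ 0.     0.     0.148]
 [ 0.409 -0.091  0.457]
 [ 0.601 -0.181  0.083]
 [ 0.42  -0.494  0.083]] [ 0.469 -0.104  0.061]
```

```bash
python3 - <<'E'
from plan import *
s=arm.read_state();q0=np.array(s['joint_positions'])
for pos in [(.425,-.485),(.425,-.53),(.40,-.52),(.46,-.53),(.41,-.3)]:
 for psi in(-105,-120,-135,-150,-165):
  T=Tof(psi)
  for q in ik(np.array([pos[0],pos[1],.083])+.011*T[:,2],T,2,q0)[:1]:
    c=chain(q,G)[0]
    Rz=R.from_euler('z',q[0]);R4=Rz*R.from_euler('y',q[1]-q[2])*R.from_euler('x',-q[3])
    print(pos,psi,q.round(2),c[2].round(3), (c[2]-R4.apply([0,G[7],0])).round(3))
from h import *
d=np.load('pics/scene0.png.npz')
z=np.load('pics/s2.png.npz');W=cloud('scene',z['d'])
# forearm end region
m=(np.abs(W[...,0]-.5)<.15)&(np.abs(W[...,1]+.13)<.12)&(W[...,2]>.04)&(W[...,2]<.28)
print(m.sum())
for zz in np.arange(.04,.28,.02):
    k=m&(abs(W[...,2]-zz)<.01)
    if k.sum()>5: P=W[k]; print(round(zz,2),k.sum(),P[:,0].min().round(3),P[:,0].max().round(3),P[:,1].min().round(3),P[:,1].max().round(3))
E
```

```text
(0.425, -0.485) -105 [-0.28  0.86 -0.74  1.59 -1.57 -1.6 ] [ 0.516 -0.146  0.083] [ 0.367 -0.106  0.088]
(0.425, -0.485) -120 [-0.22  0.94 -0.48  1.27 -1.62 -1.43] [ 0.6   -0.181  0.083] [ 0.468 -0.105  0.061]
(0.425, -0.485) -135 [-0.23  1.03 -0.19  1.04 -1.75 -1.27] [ 0.673 -0.237  0.083] [ 0.569 -0.133  0.038]
(0.425, -0.485) -150 [-0.28  1.15  0.13  0.88 -1.94 -1.16] [ 0.729 -0.31   0.083] [ 0.658 -0.187  0.021]
(0.425, -0.485) -165 [-0.35  1.28  0.47  0.77 -2.17 -1.07] [ 0.764 -0.394  0.083] [ 0.729 -0.263  0.009]
(0.425, -0.53) -120 [-0.31  0.95 -0.45  1.36 -1.61 -1.4 ] [ 0.6   -0.226  0.083] [ 0.469 -0.15   0.057]
(0.425, -0.53) -135 [-0.3   1.05 -0.15  1.12 -1.74 -1.24] [ 0.673 -0.282  0.083] [ 0.57  -0.179  0.033]
(0.425, -0.53) -150 [-0.34  1.18  0.19  0.95 -1.94 -1.11] [ 0.729 -0.355  0.083] [ 0.66  -0.235  0.014]
(0.425, -0.53) -165 [-0.41  1.33  0.57  0.85 -2.18 -0.99] [ 0.764 -0.439  0.083] [ 0.731 -0.314 -0.001]
(0.4, -0.52) -120 [-0.31  0.92 -0.52  1.35 -1.6  -1.45] [ 0.575 -0.216  0.083] [ 0.443 -0.139  0.065]
(0.4, -0.52) -135 [-0.3   1.02 -0.23  1.1  -1.72 -1.29] [
[... 829 characters left out ...]
039 0.083] [0.352 0.079 0.093]
(0.41, -0.3) -120 [ 0.18  0.91 -0.54  0.87 -1.65 -1.48] [0.585 0.004 0.083] [0.452 0.081 0.069]
(0.41, -0.3) -135 [ 0.1   0.99 -0.28  0.71 -1.8  -1.37] [ 0.658 -0.052  0.083] [0.551 0.055 0.053]
(0.41, -0.3) -150 [ 0.01  1.06 -0.03  0.57 -1.98 -1.32] [ 0.714 -0.125  0.083] [0.639 0.005 0.045]
(0.41, -0.3) -165 [-0.09  1.14  0.21  0.43 -2.17 -1.32] [ 0.749 -0.209  0.083] [ 0.71  -0.065  0.044]
2891
0.12 53 0.436 0.638 -0.242 -0.035
0.14 160 0.455 0.65 -0.249 -0.049
0.16 410 0.472 0.65 -0.25 -0.072
0.18 845 0.463 0.65 -0.25 -0.079
0.2 821 0.457 0.65 -0.25 -0.065
0.22 135 0.449 0.5 -0.149 -0.059
0.24 180 0.442 0.501 -0.148 -0.056
0.26 179 0.435 0.494 -0.149 -0.067
```

>>> arm_command(rows=[-0.3, -0.1, 0, 0, 0, 0.1, 4.5, -0.3, -0.1, 0, 0, 0, 0.2, 4.5, -0.3, -0.1, -3, 0, 0, 0.2, 4.5, -0.3, -0.1, -5, 0, 0, 0.2, 4.5, -0.3, -0.1, -6, 0, 0, 0.2, 4.5, -0.3, -0.1, -6, 0, 0, 0.2, 4.5])

```text
time: 10.0
tcp_pos: [0.4166, -0.4958, 0.093]
tcp_rot: [-0.413, 0.575, -0.41, -0.574]
wrist_force: [0.4, 0.6, -1.8]
opening: 0.0531
```

```bash
python3 - <<'E'
from plan import *
from h import *
s=arm.read_state();q0=np.array(s['joint_positions']);print(q0.round(3),s['tcp_pos'].round(4),s['wrist_force'].round(2))
T=R.from_quat(s['tcp_rot']).as_matrix();print(T.round(3))
for cam in('scene','top'):
  p,d=save(cam,cam+'5.png');W=cloud(cam,d)
  hsv=cv2.cvtColor(p,cv2.COLOR_BGR2HSV)
  m=(abs(W[...,0]-.42)<.07)&(abs(W[...,1]+.49)<.08)&((hsv[...,0]<35)|(hsv[...,0]>170))&(hsv[...,1]>190)&(W[...,2]>-.01)
  print(cam,m.sum(),np.nanpercentile(W[m],[1,5,50,95,99],axis=0).round(3).tolist())
E
```

```text
[-0.261  0.851 -0.698  1.505 -1.568 -1.546] [ 0.4166 -0.4958  0.093 ] [ 0.38  0.6  -1.79]
[[ 0.001 -0.947 -0.321]
 [-0.005  0.321 -0.947]
 [ 1.     0.003 -0.004]]
scene 363 [[0.406, -0.519, -0.006], [0.417, -0.511, -0.003], [0.446, -0.486, 0.069], [0.463, -0.459, 0.123], [0.481, -0.434, 0.125]]
top 416 [[0.379, -0.52, -0.004], [0.394, -0.49, -0.002], [0.427, -0.466, 0.087], [0.449, -0.458, 0.125], [0.487, -0.439, 0.126]]
```

```bash
python3 -c "
import cv2
a=cv2.imread('pics/scene5.png');cv2.imwrite('pics/c5.png',cv2.resize(a[150:330,20:260],None,fx=3,fy=3))"
```

```text
(no output)
```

View pics/c5.png

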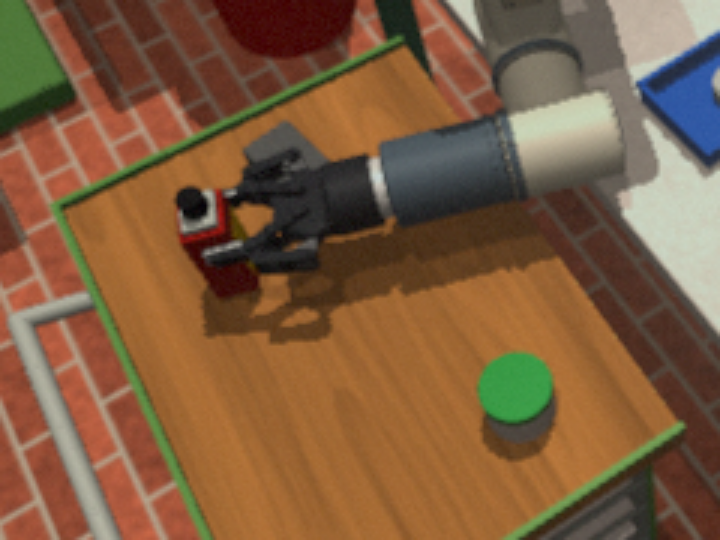

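>>> arm_command(rows=[0, 0, -0.4, 0, 0, 0, 4.5, 0, 0, -0.7, 0, 0, 0, 4.5, 0, 0, -0.7, 0, 0, 0, 4.5])

```text
time: 10.4
tcp_pos: [0.4171, -0.4958, 0.0871]
tcp_rot: [-0.413, 0.575, -0.411, -0.574]
wrist_force: [0.4, 0.1, -2.9]
opening: 0.0529
```

>>> arm_command(rows=[0, 0, -0.2, 0, 0, 0, 4.5, 0, 0, -0.4, 0, 0, 0, 4.5, 0, 0, -0.4, 0, 0, 0, 4.5])

```text
time: 10.7
tcp_pos: [0.4172, -0.4956, 0.085]
tcp_rot: [0.412, -0.575, 0.412, 0.575]
wrist_force: [-1.1, 2.9, 4.7]
opening: 0.0533
```

>>> arm_command(rows=[0, 0, 0, 0, 0, 0, 6, 0, 0, 0, 0, 0, 0, 8.5, 0, 0, 0, 0, 0, 0, 8.5, 0, 0, 0, 0, 0, 0, 8.5])

```text
time: 11.1
tcp_pos: [0.4172, -0.4957, 0.0849]
tcp_rot: [0.412, -0.575, 0.412, 0.575]
wrist_force: [-0.6, 0.1, 0.3]
opening: 0.0853
```

```bash
cat > can.py <<'E'
from h import *
import sys
for cam in('scene','top'):
  p,d=save(cam,cam+sys.argv[1]);W=cloud(cam,d)
  m=(abs(W[...,0]-.42)<.07)&(abs(W[...,1]+.49)<.08)&(W[...,2]>.128)&(W[...,2]<.16)
  print(cam,'cap',m.sum(),np.nanmedian(W[m],axis=0).round(4), np.nanpercentile(W[m][:,2],95) if m.any() else 0)
  a,b=((20,150) if cam=='scene' else (300,80))
  cv2.imwrite('pics/c'+cam+sys.argv[1],cv2.resize(p[b:b+180,a:a+200],None,fx=3,fy=3))
E
python3 can.py 6.png
```

```text
scene cap 86 [ 0.4282 -0.4842  0.1436] 0.147658389910027
top cap 140 [ 0.4194 -0.4793  0.1465] 0.14985250099192235
```

View pics/cscene6.png

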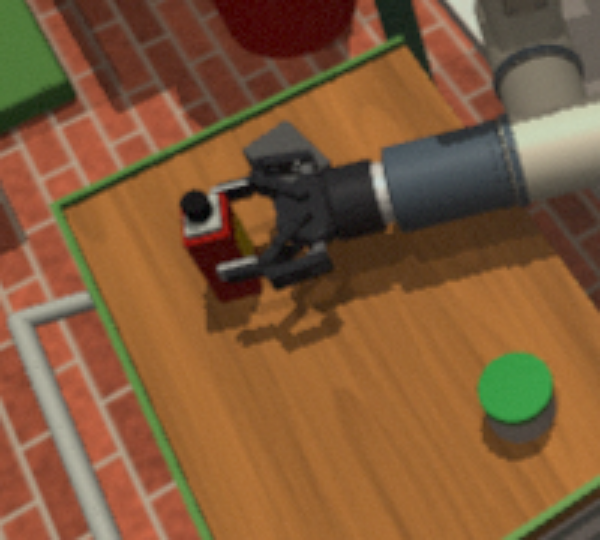

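>>> arm_command(rows=[1, 2.8, 0, 0, 0, 0, 8.5, 2, 6, 0, 0, 0, 0, 8.5, 3.2, 9.5, 0, 0, 0, 0, 8.5, 3.2, 9.5, 4, 0, 0, 0, 8.5, 3.2, 9.5, 9, 0, 0, 0, 8.5, 3.2, 9.5, 13, 0, 0, 0, 8.5])

```text
time: 11.8
tcp_pos: [0.4495, -0.4001, 0.2168]
tcp_rot: [0.412, -0.574, 0.413, 0.575]
wrist_force: [0.1, 0.1, 0.4]
opening: 0.085
```

```bash
python3 can.py 7.png;python3 t.py top8.png; python3 - <<'E'
from plan import *
s=arm.read_state();q0=np.array(s['joint_positions']);print(q0.round(3),s['tcp_pos'].round(4))
# target: grip rear wall of tray, tool down, jaw y along tray x axis
th=np.radians(93)
for sg in (1,-1):
  z=np.array([0,0,-1.]);y=sg*np.array([np.cos(th),np.sin(th),0]);x=np.cross(y,z)
  for p in ([.527,.185,.03],[.53,-.25,.03]):
    print(sg,p,[q.round(2).tolist() for q in ik(np.array(p),np.stack([x,y,z],1),6)])
E
```

```text
scene cap 85 [ 0.4282 -0.4837  0.1439] 0.14830645775703827
top cap 138 [ 0.4194 -0.479   0.147 ] 0.149469715565378
tray 426 ((0.5313122272491455, 0.09870497137308121), (0.12806786596775055, 0.17498144507408142), 2.5141143798828125)
hub 128 ((0.532714307308197, 0.08438587933778763), 0.017582669854164124)
[-0.023  0.65  -0.645  1.278 -1.652 -1.312] [ 0.4493 -0.4006  0.2171]
1 [0.527, 0.185, 0.03] [[0.62, 0.42, -0.2, 0.0, -0.95, -2.14]]
1 [0.53, -0.25, 0.03] [[-0.17, 0.46, -0.13, 0.0, -0.98, -1.34]]
-1 [0.527, 0.185, 0.03] [[0.62, 0.42, -0.2, 0.0, -0.95, 1.01]]
-1 [0.53, -0.25, 0.03] [[-0.17, 0.46, -0.13, -0.0, -0.98, 1.8]]
```

View pics/scene7.png

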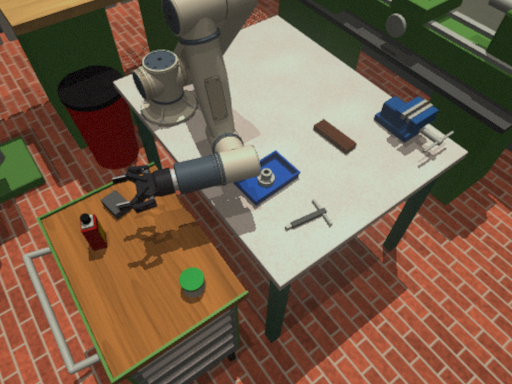

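```bash
cat > go.py <<'E'
from plan import *
s=arm.read_state();q0=np.array(s['joint_positions'])
th=np.radians(93);z=np.array([0,0,-1.]);y=np.array([np.cos(th),np.sin(th),0]);T=np.stack([np.cross(y,z),y,z],1)
q=ik(np.array([.527,.183,.13]),T,6,np.array([.6,.4,-.2,0,-.95,-2.1]))[0];print(q)
import sys
rows(q0,q,int(sys.argv[1]),s)
E
python3 go.py 16
```

```text
[ 6.14646176e-01  3.21607589e-01 -6.18482540e-02  2.99211778e-11
 -1.18734048e+00 -2.13308263e+00]
[0.0, 1.5, -0.5] [0.033, -0.115, -0.03] q [0.02, 0.63, -0.61, 1.2, -1.62, -1.36] base [0.463, -0.373, 0.128] w [0.57, -0.05, 0.24]
[0.1, 3.3, -1.2] [0.07, -0.229, -0.061] q [0.06, 0.61, -0.57, 1.12, -1.59, -1.41] base [0.474, -0.353, 0.124] w [0.58, -0.03, 0.26]
[0.4, 5.2, -2.1] [0.112, -0.342, -0.094] q [0.1, 0.59, -0.54, 1.04, -1.56, -1.47] base [0.486, -0.33, 0.119] w [0.59, -0.02, 0.28]
[0.7, 7.5, -3.2] [0.159, -0.453, -0.13] q [0.14, 0.57, -0.5, 0.96, -1.54, -1.52] base [0.499, -0.306, 0.114] w [0.59, -0.01, 0.3]
[1.2, 10.0, -4.3] [0.21, -0.561, -0.168] q [0.18, 0.55, -0.46, 0.88, -1.51, -1.57] base [0.512, -0.278, 0.108] w [0.59, 0.01, 0.32]
[1.8, 12.9, -5.5] [0.266, -0.665, -0.211] q [0.22, 0.53, -0.43, 0.8, -1.48, -1.62] base [0.526, -0.248, 0.104] w [0.59, 0.02, 0.34]
[2.6, 16.0, -6.7] [0.326, -0.765, -0.257] q [0.26, 0.51, -0.39, 0.72, -1.45, -1.67] base [0.539, -0.216, 0.099] w [0.59, 0.03, 0.35]
[3.4, 19.5, -7.8] [0.39, -0.859, -0.307] q [0.3, 0.49, -0.35, 0.64, -1.42, -1.72
[... 402 characters left out ...]
e [0.589, -0.058, 0.096] w [0.58, 0.1, 0.42]
[6.6, 36.8, -10.7] [0.682, -1.167, -0.565] q [0.46, 0.4, -0.21, 0.32, -1.3, -1.93] base [0.598, -0.013, 0.1] w [0.57, 0.11, 0.44]
[7.2, 41.8, -10.8] [0.761, -1.221, -0.645] q [0.5, 0.38, -0.17, 0.24, -1.27, -1.98] base [0.606, 0.035, 0.106] w [0.56, 0.13, 0.45]
[7.7, 47.2, -10.5] [0.841, -1.263, -0.731] q [0.53, 0.36, -0.13, 0.16, -1.25, -2.03] base [0.611, 0.084, 0.115] w [0.55, 0.15, 0.47]
[7.9, 52.7, -9.8] [0.92, -1.294, -0.823] q [0.57, 0.34, -0.1, 0.08, -1.22, -2.08] base [0.613, 0.135, 0.127] w [0.54, 0.17, 0.48]
[7.8, 58.4, -8.7] [0.998, -1.311, -0.922] q [0.61, 0.32, -0.06, 0.0, -1.19, -2.13] base [0.612, 0.187, 0.141] w [0.53, 0.18, 0.49]
```

>>> arm_command(rows=[0, 1.5, 0, 0.033, -0.115, -0.03, 8.5, 0.1, 3.3, 0, 0.07, -0.229, -0.061, 8.5, 0.4, 5.2, 0, 0.112, -0.342, -0.094, 8.5, 0.7, 7.5, -1, 0.159, -0.453, -0.13, 8.5, 1.2, 10, -2, 0.21, -0.561, -0.168, 8.5, 1.8, 12.9, -3, 0.266, -0.665, -0.211, 8.5, 2.6, 16, -3.5, 0.326, -0.765, -0.257, 8.5, 3.4, 19.5, -4, 0.39, -0.859, -0.307, 8.5])

```text
time: 12.75
tcp_pos: [0.4832, -0.2043, 0.1756]
tcp_rot: [-0.212, 0.881, -0.339, -0.251]
wrist_force: [0.4, -1.1, 0.1]
opening: 0.0851
```

```bash
python3 go.py 9
```

```text
[ 6.14646176e-01  3.21607589e-01 -6.18482540e-02  2.99211778e-11
 -1.18734048e+00 -2.13308263e+00]
[0.7, 3.4, -1.4] [0.068, -0.08, -0.032] q [0.33, 0.43, -0.28, 0.56, -1.45, -1.73] base [0.564, -0.145, 0.127] w [0.59, 0.06, 0.42]
[1.5, 7.0, -2.6] [0.14, -0.155, -0.067] q [0.37, 0.42, -0.25, 0.49, -1.42, -1.78] base [0.575, -0.109, 0.122] w [0.58, 0.08, 0.43]
[2.2, 10.9, -3.7] [0.215, -0.225, -0.105] q [0.4, 0.41, -0.23, 0.42, -1.39, -1.83] base [0.585, -0.071, 0.119] w [0.58, 0.09, 0.44]
[2.9, 15.1, -4.5] [0.293, -0.289, -0.146] q [0.44, 0.39, -0.2, 0.35, -1.35, -1.88] base [0.594, -0.031, 0.117] w [0.57, 0.11, 0.45]
[3.5, 19.5, -5.1] [0.374, -0.347, -0.189] q [0.47, 0.38, -0.17, 0.28, -1.32, -1.93] base [0.601, 0.01, 0.118] w [0.56, 0.12, 0.46]
[4.0, 24.0, -5.4] [0.458, -0.398, -0.235] q [0.51, 0.36, -0.14, 0.21, -1.29, -1.98] base [0.607, 0.053, 0.121] w [0.55, 0.14, 0.47]
[4.3, 28.8, -5.4] [0.544, -0.441, -0.285] q [0.54, 0.35, -0.12, 0.14, -1.25, -2.03] base [0.611, 0.097, 0.125] w [0.55, 0.15, 0.48]
[4.5, 33.7, -5.2] [0.631, -0.476, -0.338] q [0.58, 0.34, -0.09, 0.07, -1.22, -2.08] base [0.613, 0.142, 0.132] w [0.54, 0.17, 0.48]
[4.4, 38.7, -4.6] [0.719, -0.502, -0.394] q [0.61, 0.32, -0.06, 0.0, -1.19, -2.13] base [0.612, 0.187, 0.141] w [0.53, 0.18, 0.49]
```

>>> arm_command(rows=[0.7, 3.4, -1.4, 0.068, -0.08, -0.032, 4, 1.5, 7, -2.6, 0.14, -0.155, -0.067, 4, 2.2, 10.9, -3.7, 0.215, -0.225, -0.105, 4, 2.9, 15.1, -4.5, 0.293, -0.289, -0.146, 4, 3.5, 19.5, -4.8, 0.374, -0.347, -0.189, 4, 4, 24, -4.8, 0.458, -0.398, -0.235, 4, 4.3, 28.8, -4.8, 0.544, -0.441, -0.285, 4, 4.5, 33.7, -4.8, 0.631, -0.476, -0.338, 4])

```text
time: 13.55
tcp_pos: [0.5278, 0.1346, 0.1267]
tcp_rot: [-0.046, 0.998, -0.045, -0.015]
wrist_force: [-0.4, 0.0, -0.4]
opening: 0.0401
```

```bash
python3 go.py 2
```

```text
[ 6.14646176e-01  3.21607589e-01 -6.18482540e-02  2.99211778e-11
 -1.18734048e+00 -2.13308263e+00]
[-0.0, 2.4, 0.1] [0.045, -0.015, -0.02] q [0.6, 0.33, -0.07, 0.03, -1.21, -2.11] base [0.612, 0.165, 0.138] w [0.53, 0.18, 0.49]
[-0.1, 4.8, 0.3] [0.091, -0.028, -0.039] q [0.61, 0.32, -0.06, 0.0, -1.19, -2.13] base [0.612, 0.187, 0.141] w [0.53, 0.18, 0.49]
```

>>> arm_command(rows=[-0.1, 2.4, 0, 0.045, -0.015, -0.02, 4, -0.1, 4.85, 0, 0.091, -0.028, -0.039, 4, -0.1, 4.85, 0, 0.091, -0.028, -0.039, 4, -0.1, 4.85, 0, 0.091, -0.028, -0.039, 4])

```text
time: 13.95
tcp_pos: [0.5262, 0.1826, 0.1256]
tcp_rot: [-0.026, 1.0, -0.001, -0.001]
wrist_force: [-0.1, -0.8, -0.1]
opening: 0.0401
```

```bash
python3 - <<'E'
from h import *
from scipy.spatial.transform import Rotation as R
s=arm.read_state();print(s['tcp_pos'].round(4));print(R.from_quat(s['tcp_rot']).as_matrix().round(3))
c=cams.calibration('wrist');p,d=save('wrist','w9.png');W=wcloud(d,c)
hsv=cv2.cvtColor(p,cv2.COLOR_BGR2HSV)
m=(W[...,2]>.022)&(W[...,2]<.04)&(hsv[...,1]>80)&(hsv[...,0]>95)&(hsv[...,0]<130)&(W[...,1]>.1)
P=W[m]
for x0 in np.arange(.47,.60,.02):
    k=abs(P[:,0]-x0)<.008
    if k.sum()>5: print(x0.round(2),np.percentile(P[k][:,1],[2,50,98]).round(4))
E
```

```text
[0.5262 0.1826 0.1256]
[[-0.999 -0.053 -0.002]
 [-0.053  0.999 -0.002]
 [ 0.002 -0.002 -1.   ]]
0.47 [0.1021 0.1473 0.182 ]
0.49 [0.1777 0.1805 0.1833]
0.51 [0.1787 0.1816 0.1847]
0.53 [0.1798 0.1826 0.1854]
0.55 [0.1807 0.1836 0.1865]
0.57 [0.1817 0.1847 0.1877]
0.59 [0.1011 0.1599 0.1872]
```

View pics/w9.png

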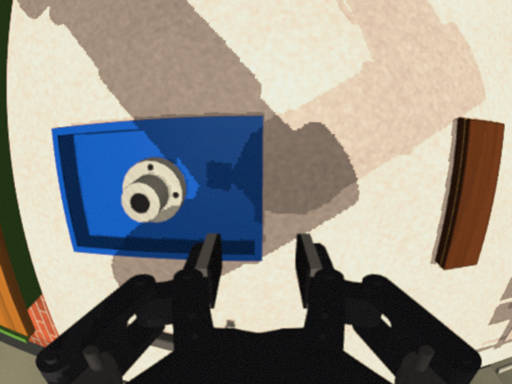

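>>> arm_command(rows=[0, 0, -4.5, 0, 0, 0, 4, 0, 0, -9, 0, 0, 0, 4, 0, 0, -11, 0, 0, 0, 4, 0, 0, -11.2, 0, 0, 0, 4, 0, 0, -11.2, 0, 0, 0, 2, 0, 0, -11.2, 0, 0, 0, 0.3, 0, 0, -11.2, 0, 0, 0, 0.3, 0, 0, -11.2, 0, 0, 0, 0.3], force=25)

```text
time: 14.8
tcp_pos: [0.5275, 0.1826, 0.0155]
tcp_rot: [-0.027, 1.0, -0.001, 0.0]
wrist_force: [0.2, -1.4, 5.4]
opening: 0.0058
```

```bash
python3 t.py top10.png; python3 - <<'E'
from h import *
p,d=save('wrist','w10.png')
E
```

```text
tray 498 ((0.5313408374786377, 0.08666782826185226), (0.1286272406578064, 0.1994815319776535), 3.365156888961792)
hub 128 ((0.5327988266944885, 0.08446415513753891), 0.017735516652464867)
```

View pics/w10.png

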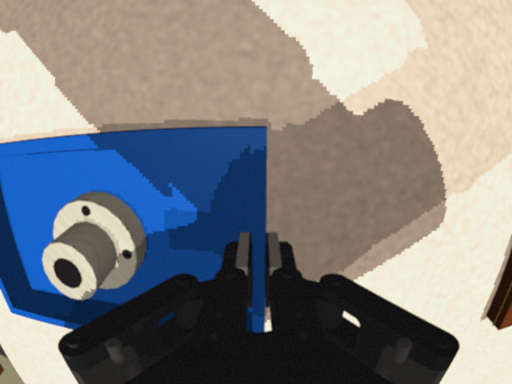

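>>> arm_command(rows=[0, -0.4, 0, 0, 0, 0, 0.3, 0, -1.1, 0, 0, 0, -0.005, 0.3, 0, -2, 0, 0, 0, -0.01, 0.3, 0, -3, 0, 0, 0, -0.015, 0.3, 0, -4, 0, 0, 0, -0.02, 0.3, 0, -5, 0, 0, 0, -0.025, 0.3, 0, -5.7, 0, 0, 0, -0.03, 0.3, 0, -6.1, 0, 0, 0, -0.03, 0.3])

```text
time: 15.7
tcp_pos: [0.5275, 0.1208, 0.0155]
tcp_rot: [-0.011, 1.0, -0.001, 0.0]
wrist_force: [-0.5, 2.7, 0.3]
opening: 0.0061
```

```bash
python3 t.py top11.png
```

```text
tray 462 ((0.5290256142616272, 0.024973317980766296), (0.1260415017604828, 0.19965511560440063), 1.6253210306167603)
hub 128 ((0.5295678973197937, 0.023016713559627533), 0.017887087538838387)
```

>>> arm_command(rows=[0, -0.4, 0, 0, 0, 0, 0.3, 0, -1.2, 0, 0, 0, -0.005, 0.3, 0.1, -2.3, 0, 0, 0, -0.01, 0.3, 0.1, -3.5, 0, 0, 0, -0.015, 0.3, 0.2, -4.7, 0, 0, 0, -0.02, 0.3, 0.2, -5.9, 0, 0, 0, -0.025, 0.3, 0.2, -7, 0, 0, 0, -0.03, 0.3, 0.2, -7.8, 0, 0, 0, -0.03, 0.3])

```text
time: 16.55
tcp_pos: [0.5293, 0.0411, 0.0155]
tcp_rot: [0.004, 1.0, -0.001, 0.0]
wrist_force: [0.2, 2.7, 1.1]
opening: 0.0065
```

>>> arm_command(rows=[0, -0.6, 0, 0, 0, 0, 0.3, 0, -1.6, 0, 0, 0, 0, 0.3, 0, -2.7, 0, 0, 0, 0, 0.3, 0, -3.9, 0, 0, 0, 0, 0.3, 0, -5.1, 0, 0, 0, 0, 0.3, 0, -6.3, 0, 0, 0, 0, 0.3, 0, -7.3, 0, 0, 0, 0, 0.3, 0, -8, 0, 0, 0, 0, 0.3])

```text
time: 17.35
tcp_pos: [0.5296, -0.0399, 0.0158]
tcp_rot: [0.005, 1.0, -0.001, 0.001]
wrist_force: [0.3, 3.9, 3.9]
opening: 0.0063
```

```bash
python3 t.py top12.png; python3 -c "
from h import *
save('scene','s12.png')"
```

```text
tray 394 ((0.5270618200302124, -0.13489750027656555), (0.1975385844707489, 0.13000071048736572), 89.38328552246094)
hub 125 ((0.5280512571334839, -0.13787151873111725), 0.01774115301668644)
```

View pics/s12.png

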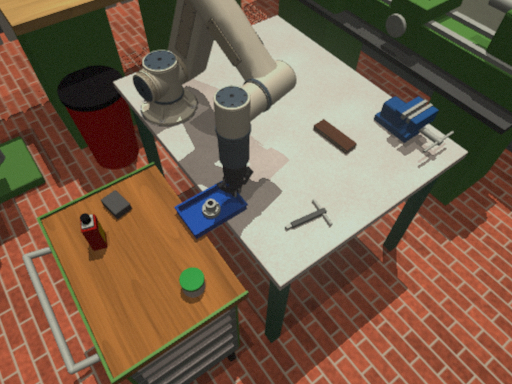

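>>> arm_command(rows=[0, -0.6, 0, 0, 0, 0, 0.3, 0, -1.6, 0, 0, 0, 0, 0.3, 0, -2.7, 0, 0, 0, 0, 0.3, 0, -3.9, 0, 0, 0, 0, 0.3, 0, -5.1, 0, 0, 0, 0, 0.3, 0, -6.3, 0, 0, 0, 0, 0.3, 0, -7.3, 0, 0, 0, 0, 0.3, 0, -8, 0, 0, 0, 0, 0.3])

```text
time: 18.25
tcp_pos: [0.5289, -0.1216, 0.0154]
tcp_rot: [0.005, 1.0, -0.002, -0.0]
wrist_force: [0.6, 2.2, -3.3]
opening: 0.0062
```

>>> arm_command(rows=[0, -0.6, 0, 0, 0, 0, 0.3, 0, -1.6, 0, 0, 0, 0, 0.3, 0, -2.7, 0, 0, 0, 0, 0.3, 0, -3.9, 0, 0, 0, 0, 0.3, 0, -5.1, 0, 0, 0, 0, 0.3, 0, -6.3, 0, 0, 0, 0, 0.3, 0, -7.3, 0, 0, 0, 0, 0.3, 0, -8, 0, 0, 0, 0, 0.3])

```text
time: 19.05
tcp_pos: [0.5288, -0.2027, 0.0153]
tcp_rot: [0.005, 1.0, -0.002, -0.0]
wrist_force: [0.7, 1.6, -3.9]
opening: 0.0063
```

>>> arm_command(rows=[0, -0.6, 0, 0, 0, 0, 0.3, 0, -1.6, 0, 0, 0, 0, 0.3, 0, -2.7, 0, 0, 0, 0, 0.3, 0, -3.7, 0, 0, 0, 0, 0.3, 0, -4.5, 0, 0, 0, 0, 0.3, 0, -4.8, 0, 0, 0, 0, 0.3, 0, -4.8, 0, 0, 0, 0, 0.3])

```text
time: 19.75
tcp_pos: [0.5288, -0.2516, 0.0153]
tcp_rot: [0.006, 1.0, -0.002, -0.0]
wrist_force: [0.4, -0.6, -4.8]
opening: 0.006
```

```bash
python3 t.py top13.png; python3 -c "
from h import *
save('scene','s13.png')"
```

```text
tray 266 ((0.4879534840583801, -0.34628787636756897), (0.19999201595783234, 0.0512060783803463), 89.31346130371094)
```

View pics/top13.png

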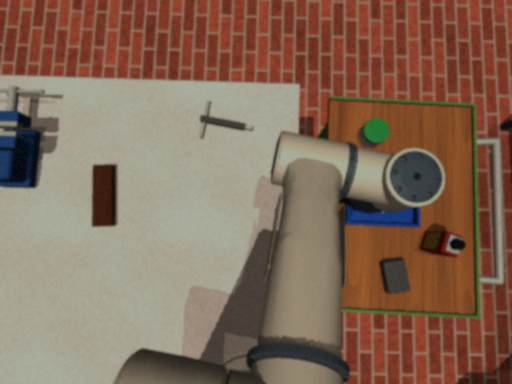

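>>> arm_command(rows=[0, 0, -0.15, 0, 0, 0, 0.3, 0, 0, -0.3, 0, 0, 0, 0.3, 0, 0, -0.3, 0, 0, 0, 0.3])

```text
time: 20.15
tcp_pos: [0.5291, -0.2508, 0.0135]
tcp_rot: [0.005, 1.0, -0.002, -0.0]
wrist_force: [-2.2, 1.9, 3.5]
opening: 0.0064
```

Tail is down on the trolley (force reversed). Release and rise.

>>> arm_command(rows=[0, 0, 0, 0, 0, 0, 2, 0, 0, 0, 0, 0, 0, 4, 0, 0, 0, 0, 0, 0, 4, 0, 0, 3, 0, 0, 0, 4, 0, 0, 7, 0, 0, 0, 4, 0, 0, 11, 0, 0, 0, 4, 0, 0, 15, 0, 0, 0, 4])

```text
time: 20.85
tcp_pos: [0.5289, -0.2509, 0.1651]
tcp_rot: [0.005, 1.0, -0.002, 0.0]
wrist_force: [1.0, 0.0, -0.1]
opening: 0.0395
```

>>> arm_command(rows=[0, 5, 2, 0, 0, 0, 4, 0, 10, 2, 0, 0, 0, 4, 0, 15, 2, 0, 0, 0, 4, 0, 20, 2, 0, 0, 0, 4, 0, 25, 2, 0, 0, 0, 4, 0, 30, 2, 0, 0, 0, 4, 0, 35, 2, 0, 0, 0, 4, 0, 35, 2, 0, 0, 0, 4])

```text
time: 21.65
tcp_pos: [0.5288, 0.1039, 0.1849]
tcp_rot: [0.002, 1.0, -0.002, 0.0]
wrist_force: [-0.9, -0.3, 0.3]
opening: 0.0401
```

```bash
python3 t.py top14.png; python3 can.py 14.png; python3 - <<'E'
from h import *
z=np.load('pics/top14.png.npz');W=cloud('top',z['d']);x,y,zz=W[...,0],W[...,1],W[...,2]
for n,a,b,c,e,lo in [('drill',.25,.40,-.45,-.3,.02),('tin',.66,.8,-.4,-.25,.03),('gauge',.3,.65,.3,.55,.015),('key',.65,.85,-.02,.25,.006)]:
    m=(x>a)&(x<b)&(y>c)&(y<e)&(zz>lo)&(zz<.065);n2,l,st,_=cv2.connectedComponentsWithStats(m.astype(np.uint8))
    if n2>1:
        m=l==1+np.argmax(st[1:,4]);print(n,cv2.minAreaRect(W[m][:,:2].astype(np.float32)))
m=(x>.505)&(x<.55)&(y>-.43)&(y<-.39);print('floor z front',np.nanmedian(zz[m]));m=(x>.505)&(x<.55)&(y>-.3)&(y<-.26);print('rear',np.nanmedian(zz[m]))
print(arm.read_state()['tcp_pos'])
E
```

```text
tray 620 ((0.5268698334693909, -0.3460856080055237), (0.2004837691783905, 0.1287257969379425), 89.3038330078125)
hub 134 ((0.5277398824691772, -0.34825995564460754), 0.017970329150557518)
scene cap 88 [ 0.4293 -0.4835  0.1447] 0.1476019916676588
top cap 142 [ 0.4188 -0.4792  0.1464] 0.14916624194772043
drill ((0.32853713631629944, -0.3799665868282318), (0.08505259454250336, 0.06135230511426926), 10.641833305358887)
tin ((0.7178214192390442, -0.3232642412185669), (0.06877923011779785, 0.06931748986244202), 46.484901428222656)
key ((0.7334070205688477, 0.09859056025743484), (0.15183530747890472, 0.07861927896738052), 60.5184211730957)
floor z front 0.001447706906779922
rear 0.001378254935669787
[0.52891589 0.09929727 0.18506625]
```

View pics/top14.png

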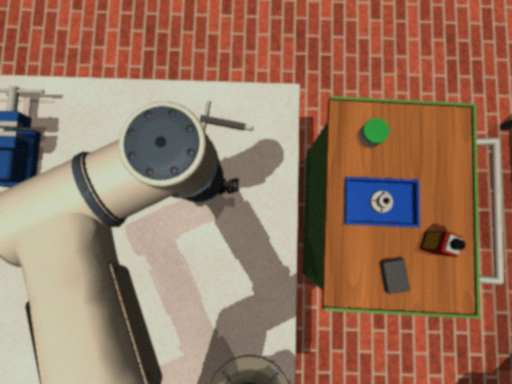

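View pics/scene14.png

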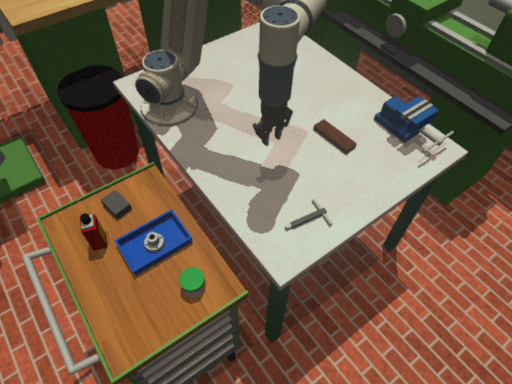

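All is in place: the tray is flat and wholly on the trolley, the flange is centred, and the can is standing. (The key's rectangle differs only because the arm hides part of it in the top view.)

```bash
python3 -c "
from h import *
print(order.hand_in())"
```

```text
the job is handed in; nothing more can be done
None
```

The job is done and handed in at about 22 s of the 62 s allowed; the hand-in gave no verdict.

**What I did**
1. I gripped the flange by its hub, lifted it about 12 mm and set it down in the middle of the tray.
2. I gripped the can across its width, turned it upright and set it on the trolley at about (0.42, -0.48), clear of the tray's path. Tool-outward tilting ran close to a wrist limit, so I fitted the arm's geometry and finished the turn with the tool pointing sideways.
3. I gripped the tray's rear wall and slid it level across the gap, correcting its yaw on the way. On the trolley I lowered the tail about 2 mm, let go and withdrew.

**Last checks (from the cameras)**
- **Tray:** its centre is at (0.527, -0.346), with the rear end about 45 mm past the trolley edge. It is about 0.6° off square. The front and rear floor heights agree to 0.1 mm.
- **Flange:** it sits about 2 mm from the tray's middle.
- **Can:** it is standing, with the cap top at about 0.149 m and about 0.17 m from the tray's centre.
- **Bystanders:** the drill case and paste tin are within 1 mm of where they started. The arm came nowhere near the chuck key or gauge case.

**Checks that failed or disagreed**
- In the final top view the arm hid the gauge case and part of the key. The gauge case got no number and the key's rectangle came out different, so I judged both unmoved from the scene picture.
- The scene and top cameras differ by about 1 cm on the can's cap, because each sees a different side of it.

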